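# Hang the second shelf bracket in its slotted upright and lock it

### The arm

A 6-joint arm with a two-finger parallel gripper is mounted at the origin on the work surface. World frame = base frame: x ahead of the robot, y to its left, z up, the work surface at z = 0. Lengths are in m, angles in rad, forces in N, time in s.
With the tool pointing down it reaches from about 0.375 to 0.9 m from the base axis. Payload 3.1 kg.
Tool frame: the origin (TCP) lies at the very end of the fingers, on their centre line; the grasp point (between the pads) lies 19 mm behind it; x points along the fingers, z is the direction in which the jaws open and shut, and the axes are right-handed (so a half turn about x gives the same grasp; the last joint's range is limited). The gripper opens to 85 mm and grips with 20 to 120 N. Pads are 22 mm wide; open, the fingers measure 114 mm over their backs; the gripper's body (76 mm by 85 mm) begins 54 mm behind the grasp point. The pads swing forward as they close: fully open they stand 13 mm farther back than shut.
Start: joints at [-1.413, 0.527, 1.433, -0, 1.181, -0.178], TCP at [0.206, -0.59, 0.231] pointing down, gripper open.
Joint ranges: [-3.08, 3.08], [-0.75, 2.2], [0.22, 2.44], [-1.43, 4.57], [0, 2.65], [-2.85, 2.85]. Speed limits (rad/s): [2.79, 2.79, 3.14, 3.14, 3.14, 3.14].

### API

Orientations are given as a unit quaternion [x, y, z, w].
In Python, from station import manip, viewer, job gives the robot as it stands.
- The arm moves only by the tool move_arm, never from a script. Its argument "deltas" is one flat list of numbers, 7 for each row, row after row: the finger opening in mm, from 0 to 85.4, then the shift along the tool's x, y, z in mm, then the turn, a rotation vector about the tool's x, y, z in degrees. In form: [jaw, tx, ty, tz, rx, ry, rz, jaw, tx, ty, tz, rx, ry, rz, ...]. A call has 1 to 10 rows; each row shifts and turns the commanded pose from where the row before left it, along the tool's axes as they then stand; what a row does not reach is not made up. A row lasts 1/10 s, in which the tool goes at most 50 mm and 8.59 degrees, less where a joint would pass 70% of its speed; a pose out of reach is approached as far as the arm can. A call is refused whole if a number of a shift passes 50 or a number of a turn 8.59, either way. A call with a gripper value outside its range is refused whole. The fingers move at their own pace and stop on an object; "force" is the grip in N (left out, the last holds). Time passes only in rows, so rows that do not move let the fingers close. It gives the time, the measured TCP pose, the force and the opening at its end, in the units of the state.
- manip.sense(): the state, without advancing time (a new reading comes with each control period).
- viewer.snapshot(name): name is "scene" or "side" or "wrist"; returns a dict with "image" (480x640x3 uint8, red, green, blue), "depth" (480x640 float32, m along the optical axis (not along the pixel's ray), 0 where there is no reading), "fovy" (degrees; the focal length in pixels is half the picture's height over the tangent of half this angle, whatever the lens; pixels are square), "cx", "cy" (the principal point, pixels), "k1" (the pictures are not rectified: a ray, as slopes to the right and down, at radius r is drawn at 1 + k1 r^2 times it, then the intrinsics apply), "R" (3x3) and "t" (3): a world point X has camera coordinates R X + t. Camera axes: x right, y down, z forward; pixel columns grow to the right and rows downward; lengths in m; the calibration is good to about 2 mm. A picture is of the moment at which its call begins.
- job.sign_off(): hands the job in, once; it reports no verdict.
The state is a dict: "t": time; "q": joint angles; "qd": joint speeds; "tau": joint torques, N m; "tcp_pos": TCP position; "tool_rot": TCP orientation; "force": force on the tool from outside, world axes, zero at the start; "ft_torque": the same for the moment, N m; "finger_gap": opening from 0.0 (shut) to 1.0 (fully open).
Only numpy, scipy, OpenCV 4.12 (cv2) and the standard library are available. Lean on these libraries where they do the work, as an engineer would, in place of code of your own. Each camera call takes 0.05 s, during which the arm holds its last target.

### The job

The shelf over the sharpening bench still lacks one of its two brackets. Take the loose bracket, hook both its claws into the empty slotted upright, level with the bracket already on the other upright, and press it down until it sits fully home and its spring catch has snapped out. Feel your way and do not force it (no more than a firm hand's push), let go, and leave the other things on the bench where they are.

Things in the scene. Friction and masses are not known exactly. Their poses are not given: they have to be found in the camera images.
- bracket: Loose bare-steel shelf bracket, 0.36-0.54 kg, standing on the bench on its flat underside (z = 0). Origin: rear face of its back plate, mid-width, at the underside; x towards the claws (into the upright once hung), z up. Back plate 40 wide, 100 high, 5 thick. A channel arm runs from it to -x. Two claws on the rear face, one above the other, with the spring catch below them.
- grip (a point): Middle of the bracket's arm at its balance point, 90 mm in front of the rear face (x = -90), 20 mm above the underside. The arm is 30 wide, 40 high, 200 long, with plain flat sides and a 10 mm lip up on its front end. Two thin braces rise within its width from x = -57 mm to the back plate's top.
- claw_low (a point): Tip of the lower claw, 10.5 mm out from the rear face, centre line, level with its neck's underside (46 mm above the bracket's underside). Each claw is 5 thick: a neck 8 high and 5.5 long, then a hook 5 long (x 5.5 to 10.5) that reaches from the neck's top to 8 mm below the neck, 16 high in all.
- claw_high (a point): The same point of the upper claw, 32 mm above the lower one (78 mm above the bracket's underside).
- catch (a joint): Spring catch: a dark bolt, nose 5 wide, 8 high, centred 28 mm above the bracket's underside, 5 mm proud of the rear face; a dark thumb lug on the arm moves with it. In m: 0 = out, grows as it is pushed in, 6 mm at most; the spring gives 8 N at 0, 12 N at 5 mm. Held in (5 mm) by the upright's face while the bracket is above home; snaps out (0) into a slot in the last 1.8 mm and so locks.
- flange (a point): Middle of the top of the 24 mm deep, 40 mm wide flange folded forward along the back plate's upper edge: 14 mm in front of the rear face, 100 mm above the underside. The place to press: the catch rubs (friction about 0.6), so the hooked bracket does not sink by itself but takes some 6 to 18 N here. Pressed far out on the arm, it tilts and binds.
- upright: Empty slotted upright: fixed grey steel channel 44 wide, 32 deep, 224 high, on a dark foot rail; its foot is 22 to 38 mm above the bench. Origin: middle of the front (slotted) face at its foot; the face looks to -x, about towards the robot; x goes into it, z up. Face 4 thick; 6 slots in one row, 6.5 wide, 20 high, 32 apart, the lowest beginning 30 mm above the foot.
- slot_high (a point): Middle of the lower edge of the empty upright's top slot, on the front face. The upper claw belongs in this slot, the lower claw in the next one down, the catch in the one below that.
- seat (a point): On the empty upright's front face, centre line, 112 mm above its foot, axes as the upright's: where the bracket's origin lies when home (necks resting on the slots' lower edges). The hooks go through the slots only 8 to 12 mm above home and within 0.75 mm sideways, and go down behind the face only once the rear face is within 1.5 mm of it.
- upright_fitted: The twin upright, 220 mm to the left or right on the same rail, with the first bracket already locked in it: a fixed copy of the loose one, its arm reaching 200 mm towards the robot. Origin and axes as for the empty upright. The rail is 70 x 340 x 16 mm, on levelling screws.
- fitted_seat (a point): Origin of the fitted bracket on the twin upright: as high as the empty upright's seat.
- wheel: Loose pink grinding wheel lying flat, 110 mm across, 25 mm thick; origin under its centre. Leave it.
- whetstone: Loose two-tone whetstone, 180 x 60 x 28 mm, lying flat; origin under its centre. Leave it.
- oil: Loose yellow plastic oil bottle, 52 mm across, 130 mm high, standing behind the rail; origin under its centre. Leave it.
Not all that is in view belongs to the job. What is shaped like the bracket but brown, orange or pink is not meant.

How it is judged:
At the end, for the whole second after the job is handed in: the bracket hangs at rest on the empty upright, level with the other one: origin within 4 mm of the face, 3 mm sideways and 2 mm (3 below) of its home height, upright and square to within about 4 degrees, catch snapped out (under 1.5 mm), and the other loose things within 30 mm of their places (x of bracket in the frame of seat between -0.004 and 0.003 m and y of bracket in the frame of seat between -0.003 and 0.003 m and z of bracket in the frame of seat between -0.003 and 0.002 m and angle between the z axis of bracket and the z axis of upright, either way round below 0.06 rad and angle between the x axis of bracket and the x axis of upright, either way round below 0.08 rad and value of joint catch below 0.0015 m and linear speed of bracket below 0.01 m/s and distance of each of wheel, whetstone, oil from where it was at the start of the episode below 0.03 m); the robot touches nothing.
It fails at once if the bracket is forced against the empty upright while it is not yet home (pushed with blocked claws, or bound) (contact force between bracket and upright above 50 N and z of bracket in the frame of seat above 0.003 m).
It fails at once if the bracket is forced down on its home stop (contact force between bracket and upright above 120 N).
It fails at once if a bystander (wheel, whetstone or oil bottle) is shoved or knocked over (distance of any of wheel, whetstone, oil from where it was at the start of the episode above 0.03 m or angle between oil's own z axis and vertical above 0.5 rad).
It also fails if it takes over 67 s, if anything falls off the work surface, if the arm or the gripper's body presses on something with over 40 N, if the wrist force passes 120 N, or if a joint passes its speed limit or range.

## Working session

There is one attempt and no reset: what is moved stays moved. The work goes in short steps, Python scripts to look and compute and a tool call to move; the robot and the scene stay as the last step left them, time stands still between calls to the robot, and variables do not carry over. Pictures are saved under pics/ and viewed, and the job is handed in when it is done.

Besides the shell and the picture viewer there is one more tool, called in YAML: its name, and indented under it one key for each argument. move_arm: Moves the arm, as the interface text tells. Its arguments: {"type":"object","properties":{"deltas":{"type":"array"},"force":{"type":"number"}},"required":["deltas"]}

```bash
ls; mkdir -p pics
cat > h.py <<'E'
import numpy as np, cv2, pickle
from station import manip, viewer, job
def snap(n,tag):
    s=viewer.snapshot(n); cv2.imwrite(f'pics/{tag}.png',s['image'][:,:,::-1]); pickle.dump(s,open(f'pics/{tag}.pkl','wb')); return s
def load(tag): return pickle.load(open(f'pics/{tag}.pkl','rb'))
def K(s):
    f=240/np.tan(np.radians(s['fovy'])/2); return np.array([[f,0,s['cx']],[0,f,s['cy']],[0,0,1.]])
def dist(s): return np.array([s['k1'],0,0,0,0.])
def proj(s,P):
    R=np.array(s['R']);t=np.array(s['t']);return cv2.projectPoints(np.atleast_2d(np.array(P,float)),cv2.Rodrigues(R)[0],t,K(s),dist(s))[0][:,0]
def rays(s,uv):
    n=cv2.undistortPointsIter(np.array(uv,float).reshape(-1,1,2),K(s),dist(s),None,None,(3,50,1e-10))[:,0]
    return np.c_[n,np.ones(len(n))]
def world(s,uv,z=None):
    R=np.array(s['R']);t=np.array(s['t']);c=-R.T@t
    d=rays(s,uv)@R
    if z is None:
        uv=np.round(np.array(uv)).astype(int).reshape(-1,2); return c+d*s['depth'][uv[:,1],uv[:,0]][:,None]
    return c+d*((z-c[2])/d[:,2])[:,None]
def cloud(s):
    v,u=np.mgrid[0:480,0:640]; P=world(s,np.c_[u.ravel(),v.ravel()]).reshape(480,640,3); P[s['depth']==0]=np.nan; return P
E
python3 - <<'E'
from h import *
for n in ['scene','side','wrist']:
    s=snap(n,n+'0'); print(n,s['fovy'],s['cx'],s['cy'],s['k1'],-np.array(s['R']).T@s['t'], np.array(s['R'])[2])
st=manip.sense(); print(st)
E
```

```text
pics
scene 56.74219294427895 321.4006935333346 240.1358195587032 -0.09263779351192991 [ 0.80859915 -0.78932452  0.94599969] [-0.32787518  0.62265451 -0.71049224]
side 52.84997447648993 313.39299241185086 242.5282244577132 -0.03870021403003704 [0.0769621  0.63332302 0.94469511] [ 0.32096585 -0.6383831  -0.69960556]
wrist 67.58124736314285 319.17014402222316 238.1924436424844 -0.042087670943024916 [ 0.27720278 -0.56529273  0.37172949] [-0.27580282 -0.09361987 -0.9566442 ]
{'t': 0.15, 'q': array([-1.41348080e+00,  5.28247850e-01,  1.43357947e+00,  9.80128626e-06,
        1.18137635e+00, -1.78459140e-01]), 'qd': array([-1.93563135e-03, -3.47151558e-03, -4.24412604e-03, -1.60578331e-03,
        2.08611039e-04,  5.07692564e-05]), 'tau': array([ 9.20641069e-04, -4.42744160e+01, -1.78275347e+01, -1.21235730e-04,
        5.62709072e-03, -1.80716847e-05]), 'tcp_pos': array([ 0.20590898, -0.58955202,  0.23057042]), 'tool_rot': array([ 0.40983029,  0.57691511, -0.40901183,  0.57612274]), 'force': array([-0.02440191,  0.31213589,  0.49084404]), 'ft_torque': array([0.02652736, 0.01930358, 0.02196555]), 'finger_gap': 1.0028817231822122}
```

View pics/scene0.png

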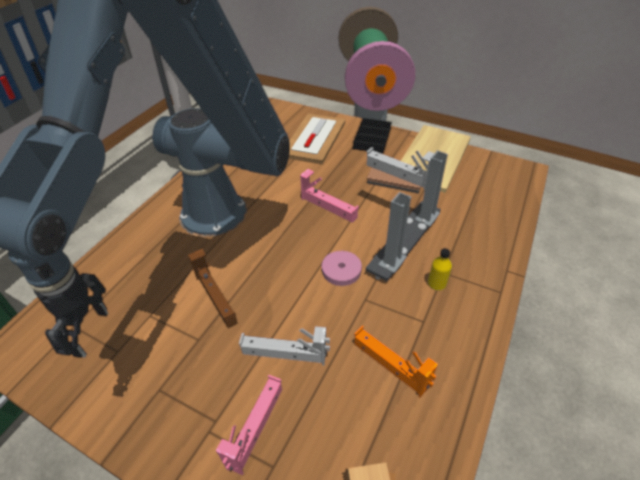

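View pics/side0.png

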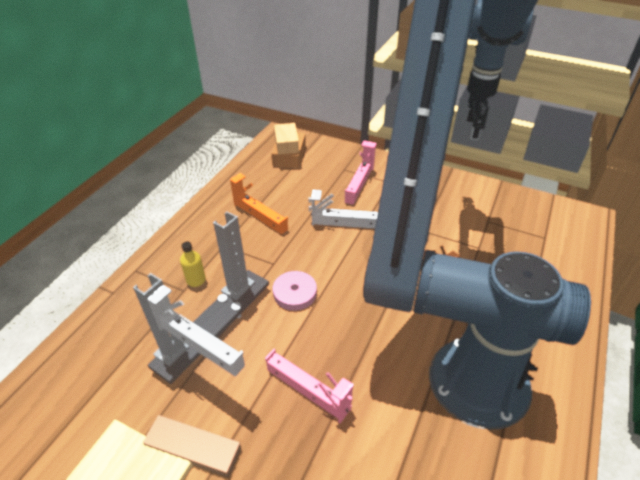

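View pics/wrist0.png

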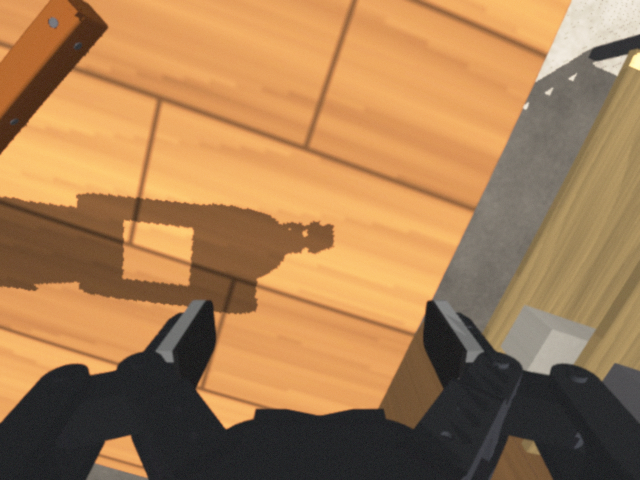

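Run:
```python
from h import *
def crop(t,u0,v0,u1,v1,k,o):
    im=cv2.imread(f'pics/{t}.png')[v0:v1,u0:u1]; cv2.imwrite(f'pics/{o}.png',cv2.resize(im,None,fx=k,fy=k,interpolation=cv2.INTER_CUBIC))
crop('side0',130,180,290,390,3.5 and 2.8,'c_side_up')
crop('scene0',340,130,480,300,3.5,'c_scene_up')
crop('scene0',230,310,350,380,5,'c_scene_br')
crop('side0',290,170,400,250,6,'c_side_br')
for t,pts in [('scene0',[(285,347),(398,235),(250,345),(322,335),(340,268),(440,270),(435,180),(395,275)]),('side0',[(350,216),(316,200),(232,255),(228,270),(295,290),(192,265),(205,345),(170,360)])]:
    s=load(t); print(t); 
    for p,w in zip(pts,world(s,pts)): print(p,w.round(4))
```

```text
scene0
(285, 347) [ 0.472  -0.3459  0.0408]
(398, 235) [ 0.6117 -0.0023  0.1616]
(250, 345) [ 0.3961 -0.3785  0.0421]
(322, 335) [ 0.5528 -0.3124  0.1007]
(340, 268) [ 0.4771 -0.0542  0.0225]
(440, 270) [0.7328 0.0029 0.0827]
(435, 180) [0.6382 0.2174 0.1912]
(395, 275) [6.176e-01 6.400e-03 4.000e-04]
side0
(350, 216) [ 0.4459 -0.3342  0.0391]
(316, 200) [ 0.5864 -0.4023 -0.0022]
(232, 255) [0.5837 0.0359 0.1637]
(228, 270) [0.5987 0.0421 0.1125]
(295, 290) [ 0.4667 -0.0364  0.0237]
(192, 265) [0.7096 0.0424 0.0785]
(205, 345) [0.4889 0.2703 0.1831]
(170, 360) [0.6151 0.2655 0.0358]
```

View pics/c_side_up.png

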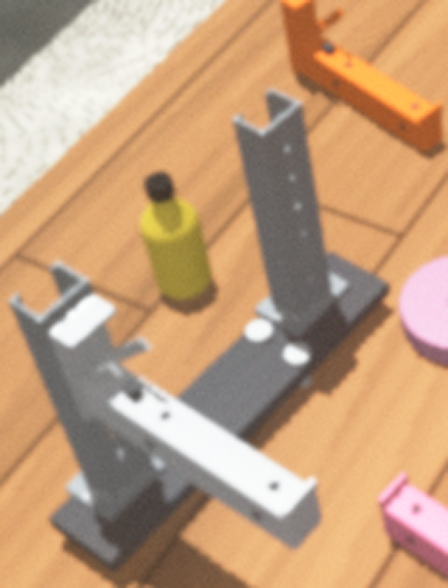

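View pics/c_scene_br.png

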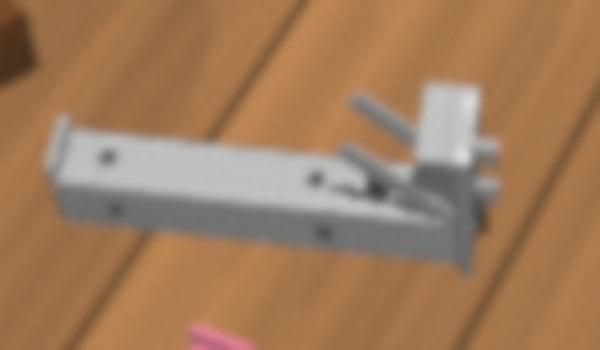

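View pics/c_scene_up.png

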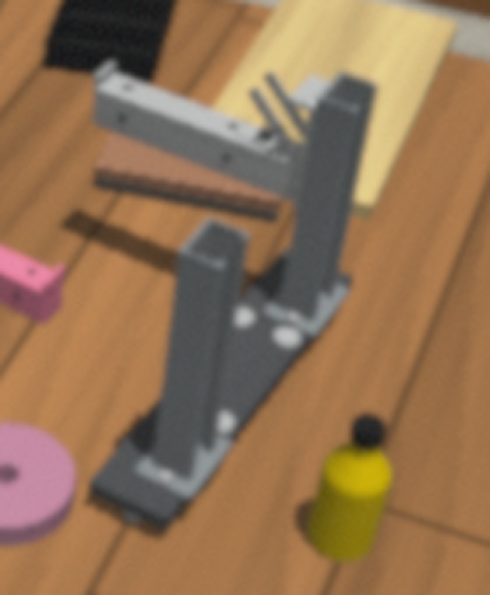

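View pics/c_side_br.png

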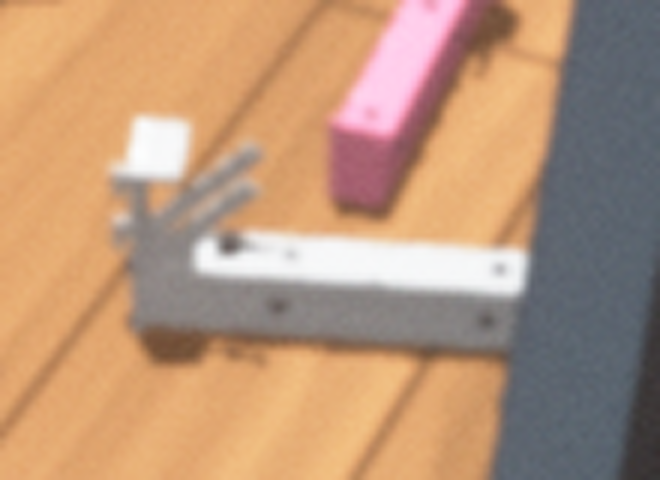

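```bash
cat > m.py <<'E'
from h import *
def rect(P):
    r=cv2.minAreaRect((P[:,:2]*1000).astype(np.float32)); return r, P.mean(0)
def bracket(tag):
    s=load(tag);P=cloud(s);im=s['image'].astype(int);sat=im.max(2)-im.min(2)
    m=(sat<40)&(P[...,0]>.3)&(P[...,0]<.65)&(P[...,1]>-.5)&(P[...,1]<-.2)
    a=P[m&(P[...,2]>.03)&(P[...,2]<.05)]; b=P[m&(P[...,2]>.093)&(P[...,2]<.107)]
    print(tag,'arm',len(a),rect(a),'\n flange',len(b),rect(b))
    c=a[:,:2].mean(0);w,v=np.linalg.eigh(np.cov(a[:,:2].T));print(' yaw',np.degrees(np.arctan2(v[1,1],v[0,1])))
def upr(tag,y0,y1):
    s=load(tag);P=cloud(s);im=s['image'].astype(int);sat=im.max(2)-im.min(2)
    m=(sat<45)&(P[...,0]>.54)&(P[...,0]<.70)&(P[...,1]>y0)&(P[...,1]<y1)
    a=P[m&(P[...,2]>.07)]
    print(tag,'zmax',np.percentile(a[:,2],[90,98,99.5]),len(a))
    b=a[(a[:,2]<.235)]; r=rect(b); print(' rect',r[0])
    return a
if __name__=='__main__':
    for t in ['scene0','side0']:
        bracket(t)
        for y in [(-.06,.1),(.18,.32)]: upr(t,*y)
E
python3 m.py
```

```text
scene0 arm 1039 (((464.7530822753906, -345.64532470703125), (166.1334228515625, 154.6704559326172), 59.569828033447266), array([ 0.46068184, -0.34835432,  0.04001704])) 
 flange 192 (((530.82470703125, -319.575439453125), (57.39691162109375, 42.324337005615234), 19.159984588623047), array([ 0.54538874, -0.31550283,  0.10074395]))
 yaw -161.5636181424129
scene0 zmax [0.24960118 0.25747851 0.25905575] 1126
 rect ((600.310791015625, 20.75918197631836), (49.96923828125, 34.424407958984375), 81.88068389892578)
scene0 zmax [0.24623944 0.25596959 0.25931235] 1513
 rect ((594.9413452148438, 239.60305786132812), (51.8825569152832, 110.95818328857422), 85.65199279785156)
side0 arm 561 (((469.76104736328125, -338.29571533203125), (194.2384490966797, 38.5189094543457), 19.849632263183594), array([ 0.46383319, -0.33698449,  0.03815252])) 
 flange 88 (((542.4595947265625, -313.937744140625), (23.650272369384766, 44.879173278808594), 19.011280059814453), array([ 0.5425468 , -0.31278054,  0.09870585]))
 yaw -159.6430374299952
side0 zmax [0.24756913 0.25562777 0.25653525] 1424
 rect ((595.5595703125, 22.8173828125), (47.232940673828125, 34.820404052734375), 80.94918060302734)
side0 zmax [0.24565791 0.2549536  0.25609273] 2063
 rect ((591.5656127929688, 247.64076232910156), (43.357662200927734, 108.23661804199219), 79.74526977539062)
```

```bash
cat > p.py <<'E'
from h import *
from scipy.spatial.transform import Rotation as Ro
def goal(yaw):  # camera side (+/- tool y) along yaw
    x=np.array([0,0,-1.]);y=SG*np.array([np.cos(yaw),np.sin(yaw),0]);return np.c_[x,y,np.cross(x,y)]
SG=1
def cur():
    st=manip.sense();return np.array(st['tcp_pos']),Ro.from_quat(st['tool_rot']).as_matrix(),st
def to(pos,yaw):
    p,R,st=cur();G=goal(yaw)
    print('t',round(st['t'],2),'tcp',p.round(4),'F',np.array(st['force']).round(2),'M',np.array(st['ft_torque']).round(2),'gap',round(st['finger_gap']*85.4,1))
    print('shift in present tool axes mm',(R.T@(np.array(pos)-p)*1000).round(2),' in goal axes',(G.T@(np.array(pos)-p)*1000).round(2),'turn',np.degrees(Ro.from_matrix(R.T@G).as_rotvec()).round(2))
if __name__=='__main__':
    p,R,st=cur(); s=load('wrist0'); c=-np.array(s['R']).T@s['t']; print(R.round(3)); print('cam in tool',R.T@(c-p)); print('cam axes in tool',(R.T@np.array(s['R']).T).round(3)); to([.471,-.34,.2],np.radians(19.5))
E
python3 p.py
```

```text
[[-0.     0.944  0.329]
 [ 0.002  0.329 -0.944]
 [-1.     0.    -0.002]]
cam in tool [-0.14113762  0.0753475   0.00036298]
cam axes in tool [[ 0.001 -0.292  0.957]
 [ 0.    -0.957 -0.292]
 [ 1.     0.001 -0.001]]
t 0.15 tcp [ 0.2059 -0.5896  0.2306] F [-0.02  0.31  0.49] M [0.03 0.02 0.02] gap 85.6
shift in present tool axes mm [  30.9   332.51 -148.22]  in goal axes [  30.57  333.19 -146.75] turn [-0.26 -0.09 -0.02]
```

move_arm:
  deltas: [85,3,37,-16,0,0,0,85,3,37,-16,0,0,0,85,3,37,-16,0,0,0,85,3,37,-16,0,0,0,85,3,37,-16,0,0,0,85,3,37,-16,0,0,0,85,3,37,-17,0,0,0,85,3,37,-17,0,0,0,85,3,37,-17,0,0,0,85,3,0,0,0,0,0]

```text
t: 1.15
tcp_pos: [0.4747, -0.3375, 0.2009]
tool_rot: [0.408, 0.578, -0.407, 0.578]
force: [-0.5, -1.0, -0.1]
finger_gap: 0.996
```

Run:
```python
from p import *
snap('wrist','w1'); to([.471,-.34,.2],np.radians(19.5))
```

```text
t 1.2 tcp [ 0.473  -0.3392  0.2004] F [ 1.16 -0.77 -0.25] M [0.09 0.08 0.02] gap 84.9
shift in present tool axes mm [ 0.38 -2.13  0.11]  in goal axes [ 0.38 -2.13  0.11] turn [-0.   -0.09  0.04]
```

View pics/w1.png

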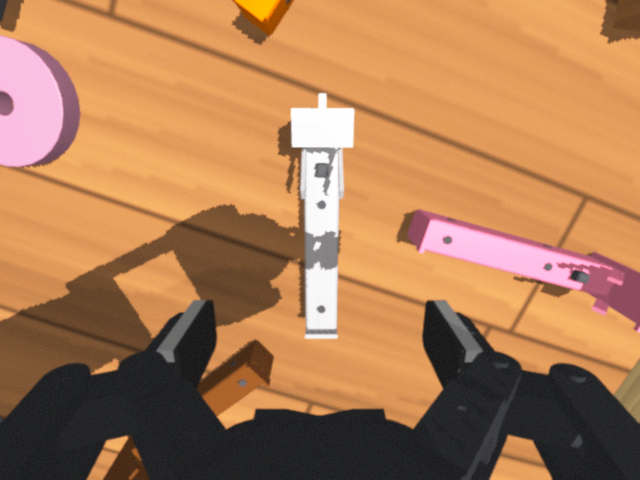

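Run:
```python
from p import *
s=load('w1'); im=s['image'].astype(int);m=((im.min(2)>140)&(im.max(2)-im.min(2)<40))
p,R,st=cur()
def loc(P): return ((P-p)@R*1000).round(1)
def edges(row,c0=280,c1=370):
    c=np.where(m[row,c0:c1])[0]+c0; return c.min(),c.max()+1
for row,z in [(115,.1),(125,.1),(135,.1),(142,.1),(210,.04),(215,.04),(290,.04),(300,.04),(320,.04)]:
    a,b=edges(row); W=world(s,[(a-.5,row),(b-.5,row)],z); print(row,a,b,loc(W)[:,1:].tolist())
for col in (300,315,340,350): c=np.where(m[95:150,col])[0]+95; print(col,c.min(),c.max(),loc(world(s,[(col,c.min()-.5),(col,c.max()+.5)],.1))[:,1])
W=world(s,[(322,93.5)],.094); print('claw tip',loc(W)); print('lip', loc(world(s,[(321,330)],.05)))
P=cloud(s); print('flange z',P[120:140,300:345,2].mean(),'arm z',np.nanmean(P[280:310,310:332,2]), 'bench',np.nanmean(P[200:300,380:400,2]))
```

```text
115 291 354 [[86.6, -19.2], [86.6, 21.2]]
125 291 354 [[80.4, -19.4], [80.4, 21.4]]
135 291 353 [[74.1, -19.5], [74.2, 20.9]]
142 291 353 [[69.7, -19.6], [69.7, 21.0]]
210 305 339 [[11.0, -13.4], [11.1, 15.9]]
215 305 339 [[6.6, -13.4], [6.7, 16.0]]
290 306 337 [[-64.3, -13.3], [-64.2, 15.3]]
300 306 337 [[-74.4, -13.4], [-74.4, 15.5]]
320 306 337 [[-95.4, -13.6], [-95.4, 15.8]]
300 108 147 [91.1 66.2]
315 109 147 [90.5 66.2]
340 108 149 [91.2 64.9]
350 108 146 [91.2 66.9]
claw tip [[106.3 100.1   1. ]]
lip [[ 150.4 -100.1    1.1]]
flange z nan arm z 0.03883693797166901 bench -0.001216075930169204
```

move_arm:
  deltas: [85,40,1,1,0,0,0,85,40,0,0,0,0,0,85,40,0,0,0,0,0,85,30,0,0,0,0,0,85,20,0,0,0,0,0,85,15,0,0,0,0,0,85,10,0,0,0,0,0,85,0,0,0,0,0,0,20,0,0,0,0,0,0,20,0,0,0,0,0,0]
  force: 80

```text
t: 2.2
tcp_pos: [0.4738, -0.3429, 0.0075]
tool_rot: [0.409, 0.576, -0.41, 0.577]
force: [0.1, 0.0, 0.7]
finger_gap: 0.683
```

move_arm:
  deltas: [20,0,0,0,0,0,0,20,0,0,0,0,0,0,20,0,0,0,0,0,0,20,0,0,0,0,0,0]

```text
t: 2.6
tcp_pos: [0.4732, -0.3416, 0.0073]
tool_rot: [0.409, 0.577, -0.409, 0.576]
force: [-0.7, 2.6, 5.5]
finger_gap: 0.338
```

Run:
```python
from p import *
snap('wrist','w2'); to([.471,-.34,.2],np.radians(19.5))
```

```text
t 2.65 tcp [ 0.4732 -0.3416  0.0073] F [-0.76  1.95  5.09] M [ 0.46  0.15 -0.04] gap 28.9
shift in present tool axes mm [-192.7    -1.52   -2.35]  in goal axes [-192.7    -1.53   -2.26] turn [-0.25 -0.03 -0.01]
```

View pics/w2.png

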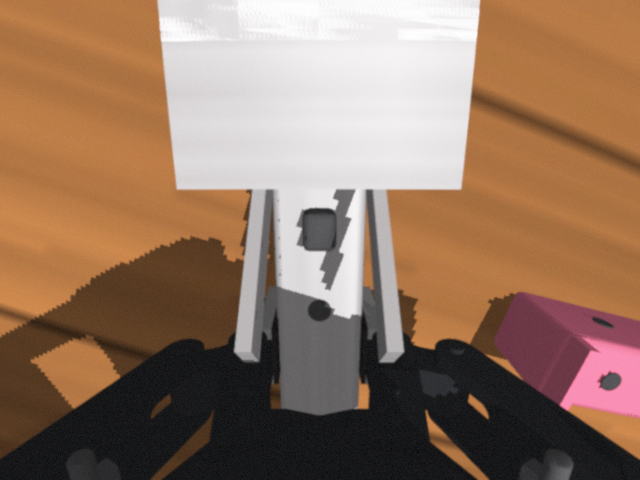

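move_arm:
  deltas: [85,0,0,0,0,0,0,85,0,0,0,0,0,0,85,0,0,0,0,0,0,85,0,0,0,0,0,0,85,-20,0,0,0,0,0,85,-35,0,0,0,0,0,85,-45,0,0,0,0,0,85,-45,0,0,0,0,0,85,-45,0,0,0,0,0,85,-45,0,0,0,0,0]

```text
t: 3.65
tcp_pos: [0.4729, -0.3419, 0.2431]
tool_rot: [0.409, 0.577, -0.409, 0.576]
force: [1.2, 0.0, -0.1]
finger_gap: 0.996
```

Run:
```python
from p import *
snap('wrist','w3'); to([.547,.029,.34],np.radians(-8.5))
```

```text
t 3.7 tcp [ 0.4763 -0.3452  0.2513] F [ 1.23 -1.    4.03] M [-0.04 -0.08  0.02] gap 84.9
shift in present tool axes mm [ -92.13  190.71 -328.65]  in goal axes [ -88.68   14.59 -380.52] turn [27.76  0.7  -0.54]
```

move_arm:
  deltas: [85,-20,0,0,7,0,0,85,-20,0,0,7,0,0,85,-20,0,0,7,0,0,85,-20,0,0,7,0,0,85,0,3,-40,0,0,0,85,0,3,-40,0,0,0,85,0,3,-40,0,0,0,85,0,3,-40,0,0,0,85,0,3,-40,0,0,0,85,0,0,-40,0,0,0]

```text
t: 4.7
tcp_pos: [0.5248, -0.1057, 0.321]
tool_rot: [0.537, 0.46, -0.537, 0.46]
force: [0.6, -1.0, 0.2]
finger_gap: 0.997
```

move_arm:
  deltas: [85,0,0,-40,0,0,0,85,0,0,-40,0,0,0,85,0,0,-40,0,0,0,85,0,0,-20,0,0,0,85,0,0,0,0,0,0,85,0,0,0,0,0,0,85,0,0,0,0,0,0]

```text
t: 5.4
tcp_pos: [0.5458, 0.0301, 0.3211]
tool_rot: [-0.537, -0.46, 0.537, -0.46]
force: [-0.6, -0.4, -0.1]
finger_gap: 0.992
```

Run:
```python
from p import *
snap('wrist','w4'); to([.547,.029,.34],np.radians(-8.5)); pickle.dump(cur()[:2],open('pics/w4p.pkl','wb'))
```

```text
t 5.45 tcp [0.5458 0.0299 0.3211] F [-0.21 -0.36  0.19] M [-0.01  0.02 -0.05] gap 84.8
shift in present tool axes mm [-18.86   1.3    0.72]  in goal axes [-18.86   1.3    0.72] turn [-0.35  0.03  0.02]
```

View pics/w4.png

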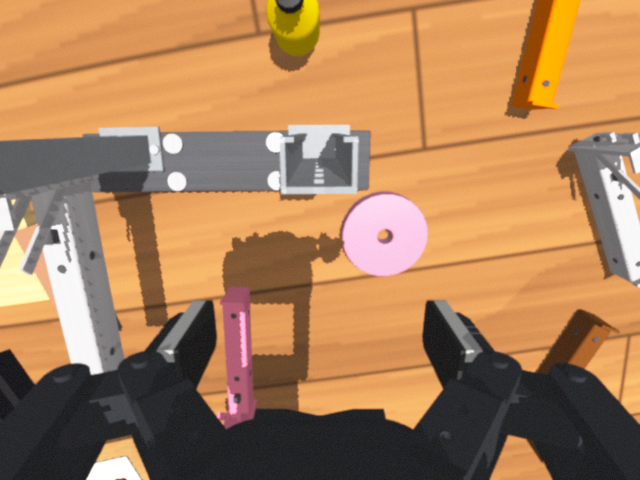

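View pics/w3.png

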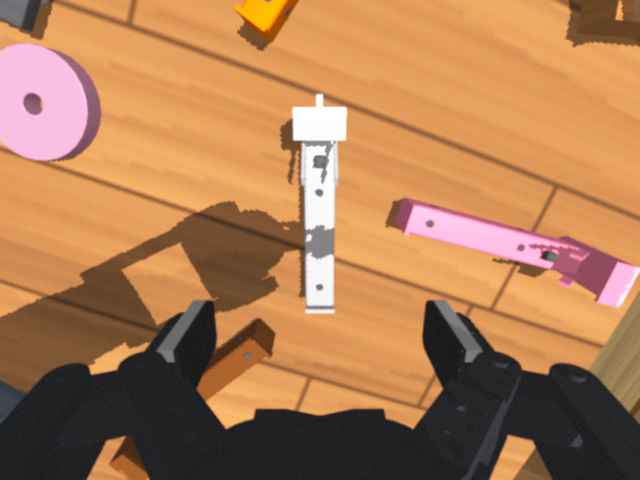

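Run:
```python
from p import *
im=cv2.imread('pics/w4.png')[115:205,260:380]; cv2.imwrite('pics/c4.png',cv2.resize(im,None,fx=6,fy=6,interpolation=cv2.INTER_NEAREST))
s=load('w4');P=cloud(s)
m=(P[...,2]>.245)&(P[...,0]>.5)
v,u=np.where(m[100:220,250:400]);v+=100;u+=250
print(u.min(),u.max(),v.min(),v.max(),P[v,u,2].mean(),np.percentile(P[v,u,2],[10,50,90]))
```

```text
279 358 136 193 0.2544101086004603 [0.24958945 0.2553064  0.25628249]
```

View pics/c4.png

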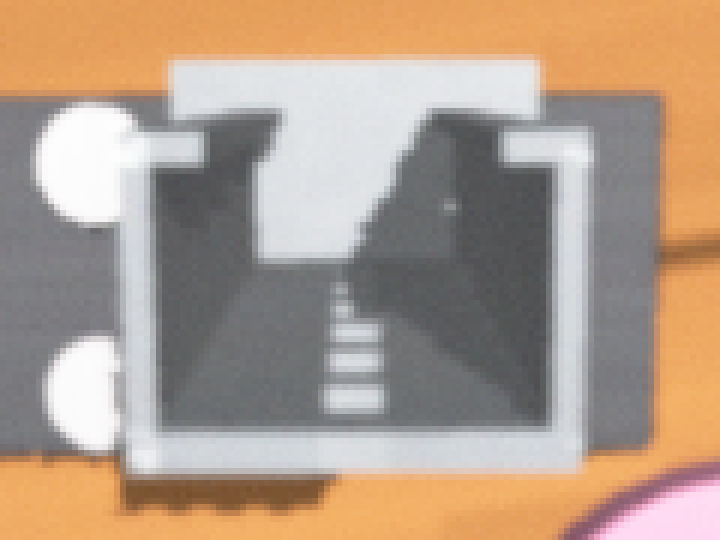

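Run:
```python
from p import *
s=load('w4');p,R=pickle.load(open('pics/w4p.pkl','rb'))
uv=np.array([(281.2,193.7),(357.2,193.5),(280,137),(358.8,137)])-.5
for z in (.254,.256,.258):
    W=world(s,uv,z); d=W[1]-W[0]; print(z,'w',np.linalg.norm(d)*1000,np.linalg.norm(W[3]-W[2])*1000,'depth',np.linalg.norm((W[0]+W[1]-W[2]-W[3])/2)*1000,
     'yaw',np.degrees(np.arctan2(d[0],-d[1])).round(2),np.degrees(np.arctan2((W[3]-W[2])[0],-(W[3]-W[2])[1])).round(2),'front mid',((W[0]+W[1])/2).round(4),'in tool',(R.T@((W[0]+W[1])/2-p)*1000).round(2),'back',(R.T@((W[2]+W[3])/2-p)*1000).round(2))
# check in scene/side views: project front top corners
yaw=np.radians(-8.5)
# w2: flange at z
s2=load('w2'); p2=np.array([.4732,-.3416,.0073])
for row,(a,b) in {60:(0,0)}.items(): pass
im=s2['image'].astype(int); 
for row in (60,100,150,180):
    g=im[row].sum(1); c=np.where((im[row].min(1)>170)&(im[row].max(1)-im[row].min(1)<30))[0]; W=world(s2,[(c.min()-.5,row),(c.max()+.5,row)],.1); print(row,c.min(),c.max(),((W-p2)@R*1000).round(2)[:,1:].tolist(), np.linalg.norm(W[1]-W[0]))
```

```text
0.254 w 44.506246807652644 44.2093643739908 depth 32.04488058163442 yaw -8.66 -8.81 front mid [0.5848 0.0245 0.254 ] in tool [67.12 39.38 -0.7 ] back [67.12 71.43 -0.6 ]
0.256 w 44.079001913585834 43.784969450726265 depth 31.737260582386774 yaw -8.66 -8.81 front mid [0.5852 0.0244 0.256 ] in tool [65.12 39.73 -0.69] back [65.12 71.46 -0.59]
0.258 w 43.65175701951902 43.360574527461715 depth 31.429640583139115 yaw -8.66 -8.81 front mid [0.5855 0.0244 0.258 ] in tool [63.12 40.07 -0.69] back [63.12 71.5  -0.59]
60 164 473 [[64.99, -56.19], [83.26, -21.97]] 0.038793272268350554
100 168 469 [[60.8, -53.95], [79.07, -19.73]] 0.03878973977322469
150 173 464 [[55.23, -51.01], [73.54, -16.75]] 0.03884609337441419
180 176 461 [[51.69, -49.16], [70.03, -14.84]] 0.0389138113469725
```

move_arm:
  deltas: [0,10,21,0,0.5,0,0,0,20,21,-1,0,0,0,0,15,0,0,0,0,0,0,10,0,0,0,0,0,0,4,0,0,0,0,0,0,0,0,0,0,0,0,0,0,0,0,0,0,0]
  force: 80

```text
t: 6.15
tcp_pos: [0.5878, 0.0253, 0.2631]
tool_rot: [0.539, 0.458, -0.539, 0.458]
force: [0.9, 0.7, -0.0]
finger_gap: 0.003
```

move_arm:
  deltas: [0,1,0,0,0,0,0,0,1,0,0,0,0,0,0,1,0,0,0,0,0,0,0,0,0,0,0,0]

```text
t: 6.55
tcp_pos: [0.5875, 0.0256, 0.2593]
tool_rot: [-0.539, -0.458, 0.539, -0.458]
force: [0.0, 0.6, 0.0]
finger_gap: -0.001
```

move_arm:
  deltas: [0,1,0,0,0,0,0,0,0,0,0,0,0,0]

```text
t: 6.75
tcp_pos: [0.5875, 0.0256, 0.2582]
tool_rot: [-0.539, -0.458, 0.539, -0.458]
force: [-1.1, -0.3, 0.1]
finger_gap: -0.004
```

move_arm:
  deltas: [0,1,0,0,0,0,0,0,0,0,0,0,0,0]

```text
t: 6.95
tcp_pos: [0.5875, 0.0256, 0.2571]
tool_rot: [-0.539, -0.458, 0.539, -0.458]
force: [0.2, -0.2, 0.1]
finger_gap: -0.003
```

move_arm:
  deltas: [0,1,0,0,0,0,0,0,0,0,0,0,0,0]

```text
t: 7.15
tcp_pos: [0.5876, 0.0255, 0.2569]
tool_rot: [0.539, 0.458, -0.539, 0.458]
force: [-0.9, -0.1, 3.6]
finger_gap: 0.001
```

move_arm:
  deltas: [0,-30,-20,0,0,0,0,85,-30,-20,0,0,0,0,85,0,0,40,-7,0,0,85,0,0,40,-7,0,0,85,0,0,40,-7,0,0,85,0,0,40,-7,0,0,85,0,0,40,0,0,0,85,0,0,40,0,0,0,85,0,0,0,0,0,0,85,0,0,0,0,0,0]

```text
t: 8.15
tcp_pos: [0.577, -0.203, 0.3155]
tool_rot: [0.413, 0.575, -0.412, 0.574]
force: [-0.6, -0.1, 0.0]
finger_gap: 0.993
```

Run:
```python
from p import *
to([.4732,-.3416,.2],np.radians(19.7))
```

```text
t 8.15 tcp [ 0.577  -0.203   0.3155] F [-0.56 -0.1   0.01] M [ 0.03  0.04 -0.04] gap 84.8
shift in present tool axes mm [ 115.5  -142.55   98.37]  in goal axes [ 115.54 -144.42   95.54] turn [-1.07 -0.08  0.03]
```

move_arm:
  deltas: [85,25,-36,24,-1.1,0,0,85,25,-36,24,0,0,0,85,25,-36,24,0,0,0,85,20,-36,23.5,0,0,0,85,20,0,0,0,0,0,85,0,0,0,0,0,0,85,0,0,0,0,0,0,85,0,0,0,0,0,0]

```text
t: 8.95
tcp_pos: [0.4748, -0.3396, 0.2027]
tool_rot: [0.406, 0.578, -0.406, 0.58]
force: [0.1, 0.4, 0.9]
finger_gap: 0.995
```

Run:
```python
from p import *
snap('wrist','w5');to([.4732,-.3416,.0073],np.radians(19.7))
p,R,st=cur(); s=load('w5'); im=s['image'].astype(int);m=((im.min(2)>140)&(im.max(2)-im.min(2)<40))
for row,z in [(118,.1),(125,.1),(135,.1),(210,.04),(290,.04),(300,.04),(320,.04)]:
    c=np.where(m[row,270:370])[0]+270; 
    if len(c)==0: continue
    W=world(s,[(c.min()-.5,row),(c.max()+.5,row)],z); print(row,c.min(),c.max(),((W-p)@R*1000).round(1)[:,1:].tolist())
for col in (300,340): c=np.where(m[95:155,col])[0]+95; print(col,c.min(),c.max(),((world(s,[(col,c.min()-.5),(col,c.max()+.5)],.1)-p)@R*1000).round(1)[:,1])
```

```text
t 9.0 tcp [ 0.4748 -0.3398  0.2028] F [ 0.1  -0.29  0.55] M [-0.01 -0.04  0.02] gap 85.1
shift in present tool axes mm [195.49  -2.37   0.71]  in goal axes [195.49  -2.13   1.17] turn [ 0.27  0.13 -0.07]
118 292 353 [[82.4, -17.9], [82.4, 22.3]]
125 292 353 [[78.0, -18.0], [78.0, 22.4]]
135 292 353 [[71.7, -18.1], [71.7, 22.6]]
210 304 337 [[8.2, -13.6], [8.2, 15.9]]
290 304 335 [[-67.5, -14.5], [-67.6, 15.1]]
300 304 335 [[-77.8, -14.7], [-77.8, 15.3]]
320 304 334 [[-98.9, -14.9], [-98.9, 14.6]]
300 107 145 [89.5 65. ]
340 108 154 [88.9 59.2]
```

move_arm:
  deltas: [85,40,-0.5,1,0.7,0.1,0,85,40,0,0,0,0,0,85,40,0,0,0,0,0,85,30,0,0,0,0,0,85,20,0,0,0,0,0,85,15,0,0,0,0,0,85,10,0,0,0,0,0,85,0,0,0,0,0,0,85,0,0,0,0,0,0,20,0,0,0,0,0,0]
  force: 80

```text
t: 10.0
tcp_pos: [0.474, -0.342, 0.0075]
tool_rot: [0.41, 0.576, -0.41, 0.577]
force: [0.4, 0.6, 0.2]
finger_gap: 0.853
```

move_arm:
  deltas: [20,0,0,0,0,0,0,20,0,0,0,0,0,0,20,0,0,0,0,0,0,20,0,0,0,0,0,0,20,0,0,0,0,0,0]

```text
t: 10.5
tcp_pos: [0.4736, -0.3419, 0.007]
tool_rot: [0.41, 0.576, -0.41, 0.576]
force: [0.0, -0.6, 6.0]
finger_gap: 0.34
```

Run:
```python
from p import *
s=snap('wrist','w6');to([.4732,-.3416,.0073],np.radians(19.7))
p,R,st=cur();print('tilt',R[:,0].round(4))
im=s['image'].astype(int)
for row in (50,60,100,150,180):
    c=np.where((im[row].min(1)>170)&(im[row].max(1)-im[row].min(1)<30))[0]; W=world(s,[(c.min()-.5,row),(c.max()+.5,row)],p[2]-.0073+.1); print(row,c.min(),c.max(),((W-p)@R*1000).round(2)[:,1:].tolist())
```

```text
t 10.55 tcp [ 0.4737 -0.3418  0.007 ] F [ 0.86 -0.02  5.65] M [0.02 0.1  0.01] gap 28.9
shift in present tool axes mm [-0.3  -0.37 -0.39]  in goal axes [-0.3  -0.36 -0.39] turn [-0.55 -0.02 -0.03]
tilt [ 4.e-04  5.e-04 -1.e+00]
50 161 474 [[84.98, -19.34], [84.97, 19.72]]
60 162 473 [[83.82, -19.33], [83.82, 19.72]]
100 166 470 [[79.06, -19.34], [79.06, 19.85]]
150 171 464 [[72.77, -19.38], [72.77, 19.74]]
180 175 461 [[68.78, -19.28], [68.79, 19.77]]
```

View pics/w6.png

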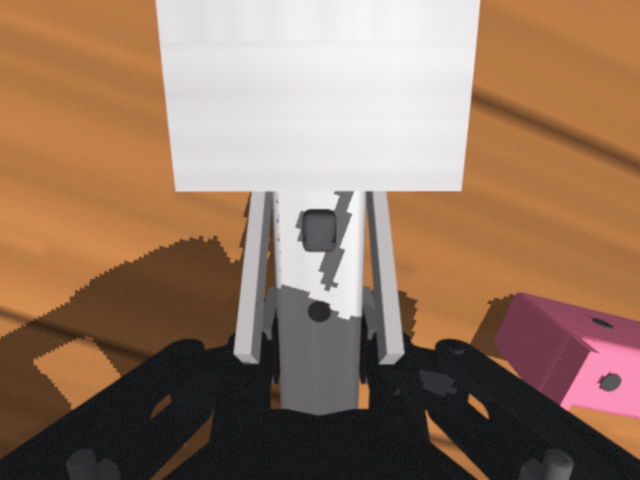

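move_arm:
  deltas: [20,-10,0,0,0,0,0,20,-20,0,0,0,0,0,20,-25,0,0,0,0,0,20,-25,0,0,0,0,0,20,-25,0,0,0,0,0,20,-25,0,0,0,0,0,20,-25,0,0,0,0,0,20,-25,0,0,5,0,0,20,-20,0,0,6,0,0,20,-10,0,0,6,0,0]
  force: 80

```text
t: 11.55
tcp_pos: [0.4731, -0.3411, 0.2174]
tool_rot: [0.492, 0.509, -0.491, 0.508]
force: [-0.7, -0.5, -5.4]
finger_gap: 0.337
```

Run:
```python
from p import *
to([.4459,.0459,.22],np.radians(-8.7))
```

```text
t 11.55 tcp [ 0.4731 -0.3411  0.2174] F [-0.72 -0.46 -5.38] M [-0.08  0.01  0.03] gap 28.8
shift in present tool axes mm [  -1.87  -14.36 -387.74]  in goal axes [  -2.57  -85.43 -378.48] turn [10.6  -0.1   0.04]
```

move_arm:
  deltas: [20,0,0,0,4.5,0,0,20,0,0,0,4.5,0,0,20,0,-5,-20,1.5,0,0,20,0,-10,-45,0,0,0,20,0,-10,-45,0,0,0,20,0,-10,-45,0,0,0,20,0,-10,-45,0,0,0,20,0,-10,-45,0,0,0,20,0,-10,-45,0,0,0,20,0,-10,-40,0,0,0]

```text
t: 12.55
tcp_pos: [0.4445, -0.0018, 0.2162]
tool_rot: [-0.535, -0.464, 0.535, -0.461]
force: [0.5, 0.5, -4.9]
finger_gap: 0.34
```

move_arm:
  deltas: [20,0,-5,-30,0,0,0,20,0,-5,-15,0,0,0,20,0,0,0,0,0,0,20,0,0,0,0,0,0,20,0,0,0,0,0,0]

```text
t: 13.05
tcp_pos: [0.4432, 0.0409, 0.2168]
tool_rot: [0.535, 0.463, -0.535, 0.461]
force: [0.3, -0.3, -4.5]
finger_gap: 0.343
```

Run:
```python
from p import *
to([.4459,.0459,.162],np.radians(-8.7)); s=snap('side','s2');snap('scene','sc2')
for a,b,c,d,e,o in [('s2',150,180,330,330,0)]: pass
```

```text
t 13.05 tcp [0.4432 0.0409 0.2168] F [ 0.35 -0.31 -4.49] M [-0.01  0.02  0.07] gap 29.3
shift in present tool axes mm [54.76  2.03 -5.25]  in goal axes [54.76  1.93 -5.32] turn [ 0.29 -0.07  0.08]
```

View pics/s2.png

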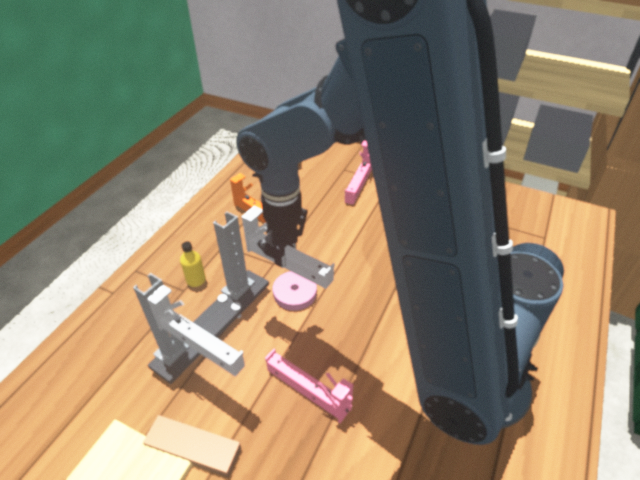

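move_arm:
  deltas: [20,15,1,-3,0.3,0,0,20,20,1,-2.3,0,0,0,20,15,8,0,0,0,0,20,4.8,10,0,0,0,0,20,0,10,0,0,0,0,20,0,2,0,0,0,0,20,0,0,0,0,0,0,20,0,0,0,0,0,0,20,0,0,0,0,0,0]

```text
t: 14.05
tcp_pos: [0.4752, 0.0423, 0.1625]
tool_rot: [0.537, 0.461, -0.536, 0.46]
force: [0.1, -0.4, -5.4]
finger_gap: 0.342
```

Run:
```python
from p import *
to([.4953,.0384,.162],np.radians(-8.7)); snap('side','s3');snap('scene','sc3');snap('wrist','w7')
to([.4953,.0384,.162],np.radians(-8.7))
a=cv2.imread('pics/s3.png')[180:330,200:330];b=cv2.imread('pics/sc3.png')[150:290,330:450]
cv2.imwrite('pics/cs3.png',cv2.resize(a,None,fx=4.5,fy=4,interpolation=cv2.INTER_CUBIC) if 0 else cv2.resize(a,None,fx=4,fy=4,interpolation=cv2.INTER_CUBIC));cv2.imwrite('pics/csc3.png',cv2.resize(b,None,fx=4.2,fy=4.2,interpolation=cv2.INTER_CUBIC))
```

```text
t 14.05 tcp [0.4752 0.0423 0.1625] F [ 0.15 -0.41 -5.36] M [0.05 0.05 0.04] gap 29.2
shift in present tool axes mm [ 0.51 20.42  0.83]  in goal axes [ 0.53 20.42  0.81] turn [ 0.05 -0.09  0.05]
t 14.2 tcp [0.4754 0.0423 0.1624] F [-0.5  -0.   -6.14] M [-0.02  0.02 -0.03] gap 29.1
shift in present tool axes mm [ 0.36 20.27  0.86]  in goal axes [ 0.38 20.27  0.85] turn [ 0.05 -0.09  0.04]
```

View pics/cs3.png

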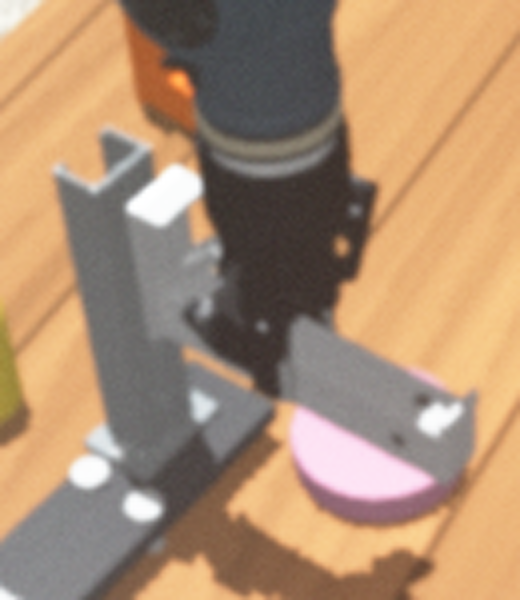

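View pics/csc3.png

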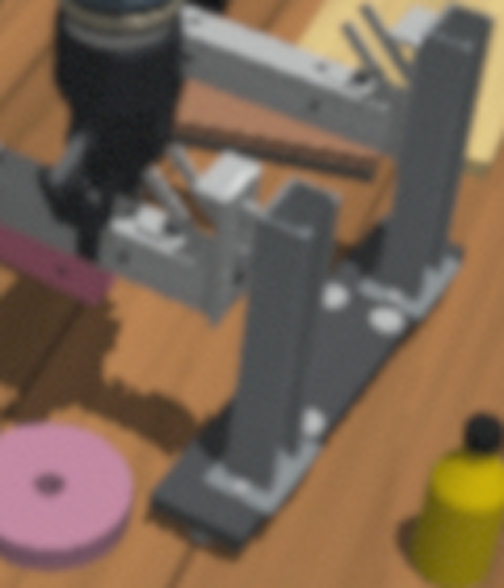

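View pics/w7.png

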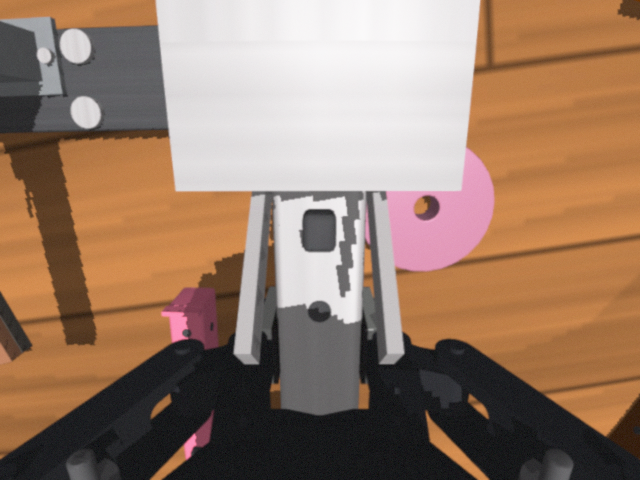

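move_arm:
  deltas: [20,0.4,4,0.8,0,-0.1,0,20,0,4,0,0,0,0,20,0,0,0,0,0,0,20,0,0,0,0,0,0,20,0,0,0,0,0,0]

```text
t: 14.7
tcp_pos: [0.4832, 0.0402, 0.1616]
tool_rot: [-0.536, -0.461, 0.537, -0.46]
force: [-0.2, -0.6, -5.3]
finger_gap: 0.341
```

Run:
```python
from p import *
to([.4953,.0384,.162],np.radians(-8.7))
```

```text
t 14.7 tcp [0.4832 0.0402 0.1616] F [-0.23 -0.64 -5.3 ] M [-0.02  0.03  0.  ] gap 29.1
shift in present tool axes mm [-0.39 12.2  -0.02]  in goal axes [-0.37 12.2  -0.03] turn [0.04 0.01 0.08]
```

move_arm:
  deltas: [20,-0.4,1,0,0,0,0,20,0,1,0,0,0,0,20,0,0,0,0,0,0]

```text
t: 15.0
tcp_pos: [0.4857, 0.0398, 0.1622]
tool_rot: [-0.536, -0.461, 0.536, -0.461]
force: [0.4, -0.8, -4.7]
finger_gap: 0.339
```

move_arm:
  deltas: [20,0,1,0,0,0,0,20,0,0,0,0,0,0]

```text
t: 15.2
tcp_pos: [0.4866, 0.0397, 0.1622]
tool_rot: [-0.536, -0.461, 0.537, -0.461]
force: [0.7, -0.1, -5.1]
finger_gap: 0.341
```

move_arm:
  deltas: [20,0,1,0,0,0,0,20,0,0,0,0,0,0]

```text
t: 15.4
tcp_pos: [0.4876, 0.0395, 0.1621]
tool_rot: [-0.536, -0.461, 0.536, -0.461]
force: [-0.4, -0.2, -5.7]
finger_gap: 0.34
```

move_arm:
  deltas: [20,0,1,0,0,0,0,20,0,0,0,0,0,0]

```text
t: 15.6
tcp_pos: [0.4886, 0.0394, 0.1622]
tool_rot: [-0.536, -0.461, 0.536, -0.461]
force: [0.5, 0.4, -6.6]
finger_gap: 0.338
```

move_arm:
  deltas: [20,0,1,0,0,0,0,20,0,0,0,0,0,0]

```text
t: 15.8
tcp_pos: [0.4896, 0.0392, 0.1621]
tool_rot: [-0.536, -0.461, 0.537, -0.461]
force: [-0.8, -0.8, -5.2]
finger_gap: 0.334
```

move_arm:
  deltas: [20,0,1,0,0,0,0,20,0,0,0,0,0,0]

```text
t: 16.0
tcp_pos: [0.49, 0.0392, 0.162]
tool_rot: [-0.536, -0.461, 0.537, -0.46]
force: [-0.6, -0.1, -4.6]
finger_gap: 0.341
```

move_arm:
  deltas: [20,0,1,0,0,0,0,20,0,0,0,0,0,0]

```text
t: 16.2
tcp_pos: [0.4901, 0.0392, 0.1619]
tool_rot: [-0.535, -0.462, 0.537, -0.46]
force: [-3.9, -0.3, -4.4]
finger_gap: 0.341
```

Run:
```python
from p import *
to([.4953,.0384,.162],np.radians(-8.7)); snap('side','s4');snap('scene','sc4')
a=cv2.imread('pics/s4.png')[200:300,210:310];b=cv2.imread('pics/sc4.png')[170:250,350:430]
cv2.imwrite('pics/c4b.png',np.hstack([cv2.resize(a,(400,400),interpolation=cv2.INTER_CUBIC),cv2.resize(b,(400,400),interpolation=cv2.INTER_CUBIC)]))
```

```text
t 16.2 tcp [0.4901 0.0392 0.1619] F [-3.87 -0.32 -4.37] M [ 0.07  0.45 -0.  ] gap 29.1
shift in present tool axes mm [-0.1   5.29 -0.01]  in goal axes [-0.08  5.29 -0.01] turn [0.04 0.02 0.21]
```

View pics/c4b.png

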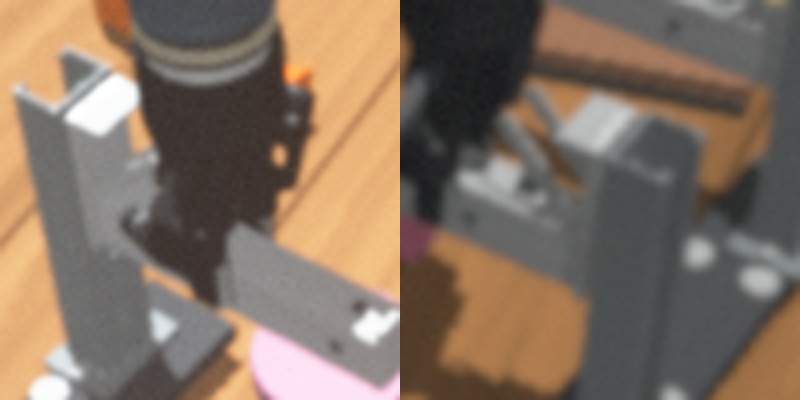

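move_arm:
  deltas: [20,0,1,0,0,0,0,20,0,0,0,0,0,0]

```text
t: 16.5
tcp_pos: [0.4901, 0.0392, 0.1619]
tool_rot: [-0.535, -0.462, 0.538, -0.459]
force: [-7.1, 0.3, -2.2]
finger_gap: 0.34
```

move_arm:
  deltas: [20,0,1,0,0,0,0,20,0,0,0,0,0,0]

```text
t: 16.7
tcp_pos: [0.4904, 0.0392, 0.1618]
tool_rot: [-0.535, -0.463, 0.538, -0.459]
force: [-8.2, 0.4, -1.1]
finger_gap: 0.342
```

move_arm:
  deltas: [20,0,1,0,0,0,0,20,0,0,0,0,0,0]

```text
t: 16.9
tcp_pos: [0.4911, 0.0391, 0.1618]
tool_rot: [-0.534, -0.463, 0.538, -0.459]
force: [-9.6, 0.8, 0.9]
finger_gap: 0.339
```

Run:
```python
from p import *
to([.4953,.0384,.162],np.radians(-8.7))
```

```text
t 16.9 tcp [0.4911 0.0391 0.1618] F [-9.56  0.83  0.93] M [ 0.05  0.95 -0.01] gap 28.9
shift in present tool axes mm [-0.2   4.22  0.04]  in goal axes [-0.17  4.23  0.04] turn [0.05 0.02 0.43]
```

move_arm:
  deltas: [20,0,1,0,0,0,0.2,20,0,1,0,0,0,0.2,20,0,0,0,0,0,0]

```text
t: 17.2
tcp_pos: [0.4921, 0.0389, 0.1615]
tool_rot: [-0.536, -0.462, 0.537, -0.46]
force: [-9.7, 0.6, 0.6]
finger_gap: 0.34
```

move_arm:
  deltas: [20,0,1,0,0,0,0,20,0,0,0,0,0,0]

```text
t: 17.4
tcp_pos: [0.4929, 0.0388, 0.1615]
tool_rot: [-0.535, -0.462, 0.537, -0.46]
force: [-10.5, 1.7, 0.6]
finger_gap: 0.335
```

move_arm:
  deltas: [20,0,1,0,0,0,0,20,0,0,0,0,0,0]

```text
t: 17.6
tcp_pos: [0.4936, 0.0387, 0.1615]
tool_rot: [-0.535, -0.462, 0.537, -0.46]
force: [-11.4, 0.7, -0.3]
finger_gap: 0.34
```

Run:
```python
from p import *
to([.4953,.0384,.162],np.radians(-8.7))
```

```text
t 17.6 tcp [0.4936 0.0387 0.1615] F [-11.4    0.68  -0.34] M [ 0.08  1.2  -0.05] gap 29.0
shift in present tool axes mm [-0.55  1.72  0.04]  in goal axes [-0.54  1.72  0.03] turn [0.06 0.02 0.22]
```

move_arm:
  deltas: [20,0,1,0,0,0,0.1,20,0,0,0,0,0,0]

```text
t: 17.8
tcp_pos: [0.4942, 0.0386, 0.1614]
tool_rot: [-0.535, -0.462, 0.537, -0.46]
force: [-11.1, 1.6, 0.5]
finger_gap: 0.339
```

move_arm:
  deltas: [20,0,1,0,0,0,0.1,20,0,0,0,0,0,0]

```text
t: 18.0
tcp_pos: [0.4946, 0.0386, 0.1613]
tool_rot: [-0.536, -0.461, 0.537, -0.46]
force: [-12.7, 1.5, -0.1]
finger_gap: 0.342
```

Run:
```python
from p import *
to([.4953,.0384,.162],np.radians(-8.7))
```

```text
t 18.0 tcp [0.4946 0.0386 0.1613] F [-12.71   1.55  -0.13] M [ 0.    1.33 -0.13] gap 29.2
shift in present tool axes mm [-0.72  0.74  0.05]  in goal axes [-0.72  0.74  0.05] turn [0.06 0.03 0.14]
```

move_arm:
  deltas: [20,0,1,0,0,0,0.1,20,0,0,0,0,0,0]

```text
t: 18.2
tcp_pos: [0.4948, 0.0385, 0.1612]
tool_rot: [-0.536, -0.461, 0.537, -0.46]
force: [-13.9, 1.7, 2.1]
finger_gap: 0.335
```

move_arm:
  deltas: [20,1,0,0,0,0,0,20,1,0,0,0,0,0,20,0,0,0,0,0,0]

```text
t: 18.5
tcp_pos: [0.4948, 0.0386, 0.1594]
tool_rot: [-0.536, -0.461, 0.537, -0.461]
force: [-14.3, 1.0, 2.4]
finger_gap: 0.338
```

Run:
```python
from p import *
to([.4953,.0384,.152],np.radians(-8.7))
```

```text
t 18.5 tcp [0.4948 0.0386 0.1594] F [-14.33   1.01   2.38] M [ 0.16  1.4  -0.07] gap 28.9
shift in present tool axes mm [7.37 0.5  0.1 ]  in goal axes [7.37 0.49 0.1 ] turn [0.06 0.03 0.11]
```

move_arm:
  deltas: [20,1,0,0,0,0,0,20,1,0,0,0,0,0,20,0,0,0,0,0,0]

```text
t: 18.8
tcp_pos: [0.4948, 0.0386, 0.1574]
tool_rot: [-0.536, -0.461, 0.537, -0.461]
force: [-14.1, 1.2, 2.1]
finger_gap: 0.339
```

move_arm:
  deltas: [20,1,0,0,0,0,0,20,1,0,0,0,0,0,20,0,0,0,0,0,0]

```text
t: 19.1
tcp_pos: [0.4948, 0.0386, 0.1555]
tool_rot: [-0.536, -0.461, 0.537, -0.46]
force: [-14.3, 1.0, 3.5]
finger_gap: 0.342
```

Run:
```python
from p import *
to([.4953,.0384,.152],np.radians(-8.7))
```

```text
t 19.1 tcp [0.4948 0.0386 0.1555] F [-14.3    1.01   3.46] M [ 0.08  1.41 -0.05] gap 29.2
shift in present tool axes mm [3.46 0.51 0.1 ]  in goal axes [3.46 0.5  0.11] turn [0.06 0.02 0.11]
```

move_arm:
  deltas: [20,1,0,0,0,0,0,20,0,0,0,0,0,0]

```text
t: 19.3
tcp_pos: [0.4949, 0.0386, 0.1544]
tool_rot: [-0.536, -0.461, 0.537, -0.46]
force: [-13.9, 0.8, 1.9]
finger_gap: 0.336
```

move_arm:
  deltas: [20,1,0,0,0,0,0,20,0,0,0,0,0,0]

```text
t: 19.5
tcp_pos: [0.495, 0.0385, 0.1531]
tool_rot: [-0.536, -0.461, 0.537, -0.46]
force: [-12.3, -0.0, -0.7]
finger_gap: 0.339
```

move_arm:
  deltas: [20,1,0,0,0,0,0,20,0,0,0,0,0,0]

```text
t: 19.7
tcp_pos: [0.4949, 0.0386, 0.1523]
tool_rot: [-0.536, -0.461, 0.537, -0.46]
force: [-13.5, 1.3, 1.4]
finger_gap: 0.338
```

move_arm:
  deltas: [20,1,0,0,0,0,0,20,0,0,0,0,0,0]

```text
t: 19.9
tcp_pos: [0.4949, 0.0386, 0.1514]
tool_rot: [-0.536, -0.461, 0.537, -0.46]
force: [-13.7, 0.7, 3.4]
finger_gap: 0.344
```

move_arm:
  deltas: [20,1,0,0,0,0,0,20,0,0,0,0,0,0]

```text
t: 20.1
tcp_pos: [0.4948, 0.0386, 0.151]
tool_rot: [-0.536, -0.461, 0.537, -0.461]
force: [-16.0, 1.8, 7.1]
finger_gap: 0.34
```

move_arm:
  deltas: [20,1,0,0,0,0,0,20,0,0,0,0,0,0]

```text
t: 20.3
tcp_pos: [0.4947, 0.0386, 0.1502]
tool_rot: [-0.536, -0.461, 0.537, -0.461]
force: [-15.8, 1.0, 9.1]
finger_gap: 0.337
```

Run:
```python
from p import *
to([.4953,.0384,.152],np.radians(-8.7))
```

```text
t 20.3 tcp [0.4947 0.0386 0.1502] F [-15.8    0.98   9.13] M [ 0.21  1.74 -0.02] gap 28.8
shift in present tool axes mm [-1.82  0.57  0.12]  in goal axes [-1.81  0.58  0.12] turn [0.08 0.03 0.11]
```

move_arm:
  deltas: [20,-2,-2,0,0,0,0,20,0,-1,0,0,0,0,85,0,0,0,0,0,0,85,0,0,0,0,0,0,85,0,0,0,0,0,0,85,0,0,0,0,0,0,85,0,0,0,0,0,0,85,0,0,0,0,0,0]

```text
t: 21.1
tcp_pos: [0.4988, 0.0378, 0.1523]
tool_rot: [0.539, 0.457, -0.534, 0.464]
force: [-0.5, -0.9, 0.6]
finger_gap: 0.996
```

move_arm:
  deltas: [85,-15,0,0,0,0,0,85,-30,0,0,0,0,0,85,-35,0,0,0,0,0,85,-30,0,0,0,0,0,85,-20,0,0,0,0,0,85,0,0,0,0,0,0,85,0,0,0,0,0,0]

```text
t: 21.8
tcp_pos: [0.4967, 0.0382, 0.2819]
tool_rot: [0.539, 0.458, -0.534, 0.464]
force: [0.1, 0.1, -0.1]
finger_gap: 0.995
```

Run:
```python
from p import *
to([.5716,.0265,.28],np.radians(-8.7)); 
for n,t in [('side','s5'),('scene','sc5'),('wrist','w8')]: snap(n,t)
a=cv2.imread('pics/s5.png')[200:380,140:320];b=cv2.imread('pics/sc5.png')[140:290,330:480]
cv2.imwrite('pics/c5.png',np.hstack([cv2.resize(a,(400,400),interpolation=cv2.INTER_CUBIC),cv2.resize(b,(400,400),interpolation=cv2.INTER_CUBIC)]))
```

```text
t 21.8 tcp [0.4967 0.0382 0.2819] F [ 0.06  0.12 -0.15] M [-0.01  0.02  0.04] gap 85.0
shift in present tool axes mm [ 2.77 75.79  0.28]  in goal axes [ 1.9  75.82  0.22] turn [ 0.04  0.01 -0.66]
```

View pics/c5.png

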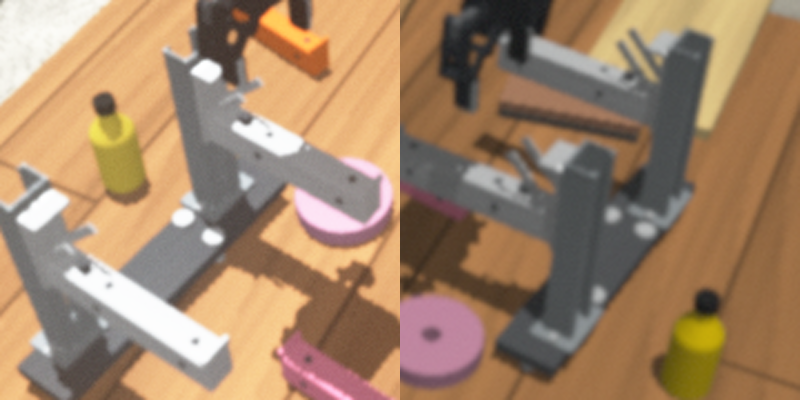

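View pics/w8.png

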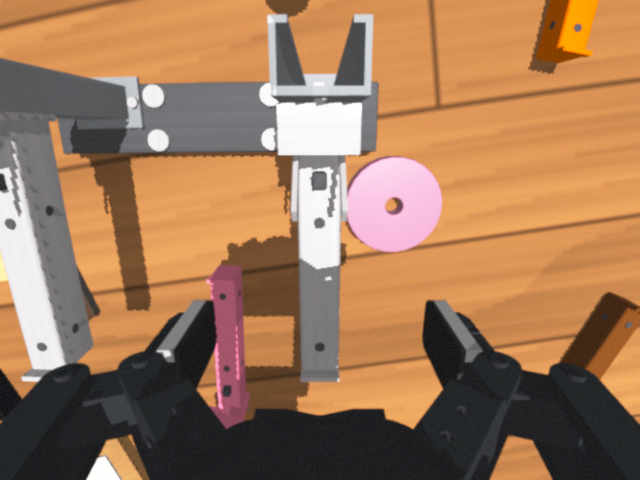

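move_arm:
  deltas: [0,0,24,0,0,0,-0.6,0,0,24,0,0,0,0,0,5,23,0,0,0,0,0,10,0,0,0,0,0,0,8,0,0,0,0,0,0,5,0,0,0,0,0,0,0,0,0,0,0,0,0,0,0,0,0,0,0]
  force: 80

```text
t: 22.75
tcp_pos: [0.5665, 0.0276, 0.2544]
tool_rot: [0.536, 0.461, -0.536, 0.461]
force: [0.2, -0.8, -0.3]
finger_gap: -0.002
```

Run:
```python
from p import *
to([.5714,.0265,.245],np.radians(-8.7))
s=load('w8');P=cloud(s); print('flange z',np.nanmean(P[115:145,285:350,2]),'utop',np.nanmean(P[89:93,290:340,2]),'arm',np.nanmean(P[340:370,308:332,2]),np.nanmean(P[235:250,308:330,2]),'bench',np.nanmean(P[300:340,500:530,2]))
s=load('s5');P=cloud(s);print('side flange',P[230:234,228:238,2].mean())
```

```text
t 22.75 tcp [0.5665 0.0276 0.2544] F [ 0.16 -0.83 -0.26] M [ 0.04 -0.02  0.03] gap -0.2
shift in present tool axes mm [9.41 5.04 0.39]  in goal axes [9.41 5.04 0.39] turn [ 0.05  0.01 -0.02]
flange z 0.24306661467643986 utop 0.2556266885001622 arm 0.17932669058538153 0.18150388651150962 bench -0.0012012675183455898
side flange 0.24304977164810318
```

move_arm:
  deltas: [0,3,2,0,0,0,0,0,3,0,0,0,0,0,0,2,0,0,0,0,0,0,0,0,0,0,0,0]

```text
t: 23.15
tcp_pos: [0.5689, 0.0272, 0.2461]
tool_rot: [-0.536, -0.461, 0.536, -0.461]
force: [0.4, 0.0, -0.1]
finger_gap: -0.0
```

move_arm:
  deltas: [0,1,0,0,0,0,0,0,1,0,0,0,0,0,0,0,0,0,0,0,0]

```text
t: 23.45
tcp_pos: [0.5692, 0.0272, 0.2446]
tool_rot: [0.537, 0.46, -0.536, 0.461]
force: [-0.1, 0.4, 1.1]
finger_gap: 0.001
```

move_arm:
  deltas: [0,1,0,0,0,0,0,0,1,0,0,0,0,0,0,0,0,0,0,0,0]

```text
t: 23.75
tcp_pos: [0.5693, 0.0271, 0.2444]
tool_rot: [0.537, 0.46, -0.536, 0.462]
force: [-3.4, 1.0, 9.6]
finger_gap: -0.003
```

move_arm:
  deltas: [0,2,-1,0,0,0,0,0,2,0,0,0,0,0,0,0,0,0,0,0,0]

```text
t: 24.05
tcp_pos: [0.5694, 0.0271, 0.244]
tool_rot: [0.538, 0.459, -0.535, 0.463]
force: [-7.6, 0.5, 25.4]
finger_gap: -0.001
```

move_arm:
  deltas: [0,1,0,0,0,0,0,0,1,0,0,0,0,0,0,0,0,0,0,0,0]

```text
t: 24.35
tcp_pos: [0.5694, 0.0272, 0.2438]
tool_rot: [0.538, 0.459, -0.535, 0.463]
force: [-9.8, 0.3, 34.5]
finger_gap: -0.002
```

move_arm:
  deltas: [0,-10,0,0,0,0,0,0,-15,0,0,0,0,0,0,-20,-20,0,0,0,0,0,-20,-30,0,0,0,0,0,-10,-30,0,0,0,0,0,0,0,0,0,0,0,0,0,0,0,0,0,0]

```text
t: 25.05
tcp_pos: [0.4892, 0.0394, 0.3117]
tool_rot: [0.537, 0.46, -0.536, 0.462]
force: [0.5, -0.2, 0.8]
finger_gap: 0.002
```

Run:
```python
from p import *
to([.5714,.0265,.245],np.radians(-8.7))
for n,t in [('side','s6'),('scene','sc6'),('wrist','w9')]: snap(n,t)
a=cv2.imread('pics/s6.png')[200:380,140:320];b=cv2.imread('pics/sc6.png')[140:290,330:480]
cv2.imwrite('pics/c6.png',np.hstack([cv2.resize(a,(400,400),interpolation=cv2.INTER_CUBIC),cv2.resize(b,(400,400),interpolation=cv2.INTER_CUBIC)]))
a=cv2.imread('pics/w9.png');print(a.shape)
b=cv2.imread('pics/w1.png')[100:240,280:370]; c=cv2.imread('pics/w9.png')[90:230,275:365]
cv2.imwrite('pics/lug.png',np.hstack([cv2.resize(x,None,fx=4,fy=4,interpolation=cv2.INTER_NEAREST) for x in (b,c)]))
```

```text
t 25.05 tcp [0.4892 0.0394 0.3117] F [ 0.49 -0.2   0.81] M [ 0.01  0.06 -0.04] gap 0.2
shift in present tool axes mm [66.97 83.08  0.37]  in goal axes [66.75 83.25  0.31] turn [ 0.05  0.01 -0.15]
(480, 640, 3)
```

View pics/c6.png

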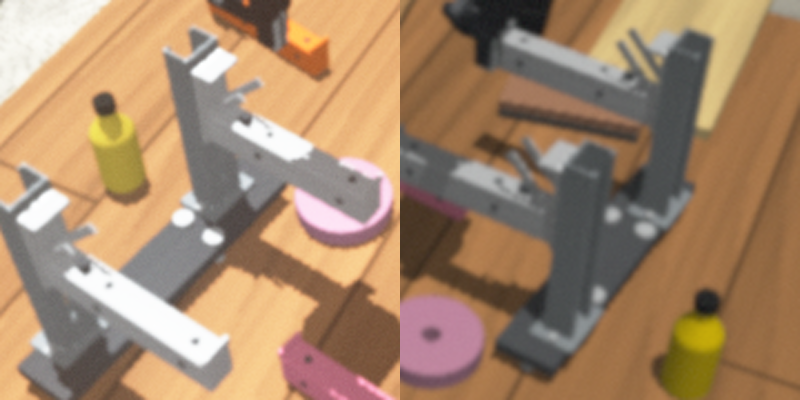

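View pics/w9.png

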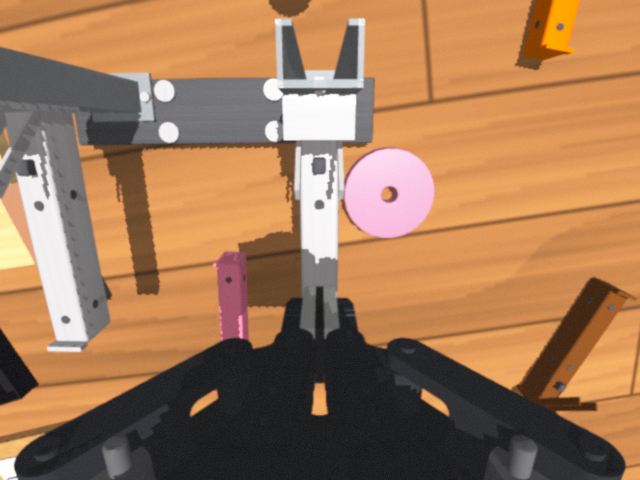

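View pics/lug.png

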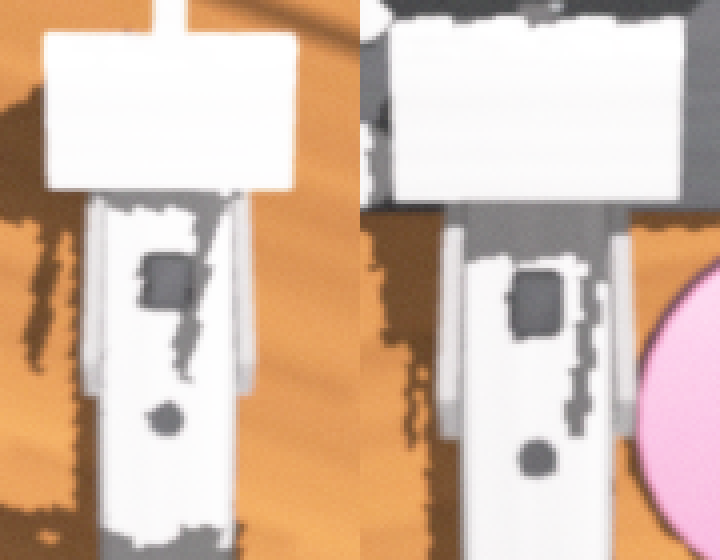

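Run:
```python
from p import *
s=load('s6');P=cloud(s);d=np.array([.9885,-.1513]);o=np.array([.5852,.0244]);n=np.array([.1513,.9885])
Q=P.reshape(-1,3);xl=(Q[:,:2]-o)@d;yl=(Q[:,:2]-o)@n
for name,y0,zz in [('loose',0,.185),('fitted',.22,.185)]:
    m=(abs(yl-y0)<.012)&(abs(Q[:,2]-zz)<.012)&(xl<-.07)&(xl>-.19)
    if m.sum()>20: print(name,m.sum(),np.polyfit(xl[m],Q[m,2],1),'z',Q[m,2].mean(),'x',xl[m].mean())
    f=(abs(yl-y0)<.03)&(Q[:,2]>.235)&(Q[:,2]<.252)&(xl<-.004)&(xl>-.03); print(' flange',f.sum(),Q[f].mean(0),'y',yl[f].mean(),'x',xl[f].min(),xl[f].max())
def comp(A,B,r):
    a=load(A)['image'].astype(int);b=load(B)['image'].astype(int);u0,v0,u1,v1=r;print(A,B,abs(a-b)[v0:v1,u0:u1].mean())
s=load('w9');
p,R,st=cur()
im=s['image'].astype(int);m=((im.min(2)>200))
for row,z in [(105,.2445),(120,.2445),(130,.2445),(220,.1845),(240,.1845)]:
    c=np.where(m[row,282:358])[0]+282; W=world(s,[(c.min()-.5,row),(c.max()+.5,row)],z); print(row,c.min(),c.max(),'lateral',((W[:,:2]-o)@n*1000).round(1),'x',((W[:,:2]-o)@d*1000).round(1))
for t0,t1,lo,hi,z in [('side0','s6',(140,90,120),(255,200,235),None)]:
    for t in (t0,t1):
        im=load(t)['image'];h=cv2.cvtColor(im,cv2.COLOR_RGB2HSV)
        y=(h[...,0]>22)&(h[...,0]<35)&(h[...,1]>200);y[:230]=0;y[300:]=0;y[:,:170]=0;y[:,215:]=0
        k=(h[...,0]>150)&(h[...,1]>60);k[:265]=0;k[315:]=0;k[:,:265]=0;k[:,320:]=0
        print(t,'oil px',np.argwhere(y).mean(0).round(1),'wheel',np.argwhere(k).mean(0).round(1),k.sum())
print(manip.sense()['t'])
```

```text
loose 482 [0.02159582 0.18311577] z 0.180276598006842 x -0.13146873316126434
 flange 179 [0.56912121 0.02783913 0.24295849] y 0.0009668599937052056 x -0.029950171776304848 -0.004014322248018448
fitted 692 [-0.00073759  0.1828146 ] z 0.18291187299937053 x -0.13187474723214024
 flange 295 [0.6034356  0.24422453 0.24353725] y 0.22005559383157727 x -0.029920846079763093 -0.00400134502499993
105 283 355 lateral [ 20.5 -19.5] x [-8.2 -8.1]
120 283 354 lateral [ 20.7 -19.1] x [-16. -16.]
130 283 354 lateral [ 20.8 -19.3] x [-21.4 -21.4]
220 302 337 lateral [ 14.  -13.7] x [-88. -88.]
240 302 336 lateral [ 14.2 -13.2] x [-104.1 -104.1]
side0 oil px [nan nan] wheel [300.4 295.1] 280
s6 oil px [nan nan] wheel [303.8 295.5] 212
25.2<stdin>:20: RuntimeWarning: Mean of empty slice.
  ret = um.true_divide(
```

Run:
```python
from p import *
print(job.sign_off()); print(manip.sense()['t'])
```

```text
the job is handed in; nothing more can be done
None
the job is handed in; nothing more can be done
```

The loose bracket is hooked into the empty upright, level with the fitted one, and the job is handed in at about 25 s of the 67 s allowed. Sign-off reported no verdict.

**What I did**
- I measured the bracket and the upright with the wrist camera. I touched the upright's top with the closed fingers to set the height (0.257 m, so the seat is at 0.145 m).
- I gripped the bracket by its arm, with flange and arm square to the tool.
- I pushed both claws in about 10 mm above home. The catch yielded at 8 N and reached about 12 to 14 N, and there was no blocked contact.
- I lowered it in 1 mm steps, let go, then pressed on the flange with up to 35 N to confirm it sat on its stop. The arm backed off clear of everything.

**Last checks**

| Check | Measured | Reference |
|---|---|---|
| Flange height, by touch | 0.2445 m | 0.245 m expected when home |
| Flange height, side camera | 0.6 mm below the fitted bracket | same height |
| Sideways offset | about 0.5 to 0.8 mm | limit 3 mm |
| Lug to hole, wrist view | 31.6 mm, against 30.4 mm before the job (about 25 mm if pushed in) | catch is out |
| Arm droop | about 0.02 rad, from slack in the fit | limit 0.06 rad |

**What disagreed or failed**
- The arm's slight droop is the only disagreement with the fitted bracket, which measures level.
- My numeric check that the bystanders had not moved was no use. The oil bottle's colour mask found nothing, and the bracket's arm now hides part of the wheel. I did not check the whetstone's position.
- In the pictures the oil bottle and wheel look unmoved. As far as I could tell, the robot touched only the bracket and the upright.

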